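Give the card binder back its own top bar

ROBOT

A 7-joint arm with a two-finger parallel gripper is mounted at the origin on the work surface; the furniture and walls round the work are solid. World frame = base frame: x ahead of the robot, y to its left, z up, the work surface at z = 0. Lengths are in m, angles in rad, forces in N, time in s.
With the tool pointing down it reaches from about 0.4 to 0.85 m from the base axis. Payload 4.5 kg.
Tool frame: the origin (TCP) lies between the finger pads; the fingertips stand r.finger_overhang ahead of it and the grasp point (between the pads) lies 8 mm behind it (r.finger_overhang is the distance from the TCP to the fingertips, in m); z points along the fingers, x is the direction in which the jaws open and shut, and the axes are right-handed (so a half turn about z gives the same grasp; the last joint's range is limited). The gripper opens to 88 mm and grips with 3 to 60 N. Pads are 18 mm wide; open, the fingers measure 123 mm over their backs; the gripper's body (75 mm by 187 mm) begins 45 mm behind the grasp point.
Start: joints at [-1.113, 0.689, -0.195, 1.565, 0.157, 0.902, -0.215], TCP at [0.257, 0.57, 0.25] pointing down, gripper open.
Joint ranges: [-3.01, 3.01], [-0.46, 2.08], [-1.47, 1.51], [0.13, 2.56], [-1, 4.14], [0.04, 2.09], [-2.66, 2.66]. Speed limits (rad/s): [2.57, 2.57, 3.14, 3.14, 3.14, 3.14, 3.14].

INTERFACE

Orientations are given as a unit quaternion [x, y, z, w].
In Python, from plant import r gives the robot as it stands.
- The arm moves only by the tool move_arm, never from a script. Its argument "targets" is a list that holds one entry, the list of rows, each a list of 7 numbers: the turn, a rotation vector about the world's x, y, z in rad, then the shift along the world's x, y, z in m, then the opening, from 0 (shut) to 1 (fully open). A call has 1 to 5 rows; each row shifts and turns the pose as measured when the row begins; what a row does not reach is not made up. A row lasts 1/10 s, in which the tool goes at most 50 mm and 8.59 degrees, less where a joint would pass 70% of its speed; a pose out of reach is approached as far as the arm can. A call with a gripper value outside its range is refused whole. The fingers move at their own pace and stop on an object; "force" is the grip in N (left out, the last holds). Time passes only in rows, so rows that do not move let the fingers close. It gives the time, the measured TCP pose, the force and the opening at its end, in the units of the state.
- r.get_state(): the state, without advancing time (a new reading comes with each control period).
- r.snapshot(name): name is "side" or "top" or "wrist"; returns a dict with "frame" (420x560x3 uint8, red, green, blue), "K" (3x3 intrinsics, pixels), "T" (4x4, takes a point from camera to world coordinates). Camera axes: x right, y up, looking along -z (the intrinsics and any distortion apply to the point x, -y, -z); pixel columns grow to the right and rows downward; lengths in m; the calibration is good to about 2 mm. The wrist camera is an equidistant fisheye: a pixel r from the principal point sees the ray r / f radians off the axis. A picture is of the moment at which its call begins. There is no depth.
- r.finish_job(): hands the job in, once; it reports no verdict.
Trained networks look in a picture, given as the dict that the camera call returned (one of the last four; its "shot" number tells which), for a name from the list of things; names that differ only in an ending like _2 or _b are one class to them, and where a whole thing is asked for, a point or a joint stands for the part that bears it (a point fixed in the world has none). Each returns a list of dicts, best first, with "score" (0 to 1); they miss things now and then, are a little off and sometimes report something else, mostly with a low value. They report only what shows in the picture. A call takes as long as a camera call. They do not tell look-alikes from the thing itself.
- r.find_in(picture, query): "centre" ([row, column] in pixels, amid what is visible of it).
The state is a dict: "clock": time; "q": joint angles; "qd": joint speeds; "joint_torque": joint torques, N m; "tool_pos": TCP position; "eef_rot": TCP orientation; "contact_force": force on the tool from outside, world axes, zero at the start; "moment": the same for the moment, N m; "opening": opening from 0.0 (shut) to 1.0 (fully open).
Only numpy, scipy, OpenCV 4.12 (cv2) and the standard library are available. Lean on these libraries where they do the work, as an engineer would, in place of code of your own. Each camera call takes 0.05 s, during which the arm holds its last target. There are 200 camera calls.

TASK

The card binder on the desk has lost its upper half. Of the three black top bars, pick the original one, the only one whose two holes line up with both brass posts of the binder, and lower it over the posts until it lies flat on the cards, then let go. Leave the other two bars where they lie.

Things in the scene. Friction and masses are not known exactly. Their poses are not given: they have to be found in the camera images.
- binder_seat (a point): Fixed lower half: blue board 124x186 mm, block of white cards with a pale green top card, 112x172 mm, its top 30 mm above the desk. Two upright brass posts (11 mm thick, tapered tips) stand 22 mm out of the cards, 80 mm apart. This point: midway between the posts, on the top of the cards; y along the line of the posts (at y = +40 and -40 mm), z up. The board's middle is 30 mm from it towards +x.
- bar_80: The matching top bar: loose, black, 36 (x) x 168 (y) x 12 (z) mm, round ends, 0.12 kg; two brass-rimmed through holes 18 mm wide, 80 mm apart, at y = +40 and -40 mm. A grey grip 24 (x) x 30 (y) mm stands on its middle, 12 to 38 mm above the underside: take it there, across x. Origin: centre of the underside; z up. Lies flat on the desk; same either way round.
- bar_52: A top bar of another binder, the same but for its holes, which are 52 mm apart (y = +26 and -26 mm). Origin and axes as for the matching bar. To be left alone.
- bar_108: A top bar of another binder, the same but for its holes, which are 108 mm apart (y = +54 and -54 mm). Origin and axes as for the matching bar. To be left alone.
Not all that is in view belongs to the job. Leave any white look-alike of the bar_80 alone.

How it is judged:
By the outcome, as a careful person would: the job done as asked, in the order asked, and still so for the second after the job is handed in, with the robot touching nothing.
It also fails if it takes over 38 s, if anything falls off the work surface, if the arm or the gripper's body presses on something with over 40 N, if the wrist force passes 120 N, or if a joint passes its speed limit or range.

## Working session

There is one attempt and no reset: what is moved stays moved. The work goes in short steps, Python scripts to look and compute and a tool call to move; the robot and the scene stay as the last step left them, time stands still between calls to the robot, and variables do not carry over. Pictures are saved under pics/ and viewed, about 8 in all and at most 12, crops included, and the job is handed in when it is done.

Besides the shell and the picture viewer there is one more tool, called after ">>>" as name(argument=value, ...) on one line, values as JSON. move_arm: Moves the arm, as the interface text tells. Its arguments: {"type":"object","properties":{"targets":{"type":"array","items":{"type":"array","items":{"type":"array","items":{"type":"number"}}}},"force":{"type":"number"}},"required":["targets"]}

```bash
mkdir -p pics
python3 - <<'E'
from plant import r
import cv2,numpy as np,pickle
print(r.finger_overhang, r.get_state())
d={}
for n in ("top","side"):
    s=r.snapshot(n); d[n]=s
    print(n,s["K"].tolist(),np.round(s["T"],4).tolist(),[k for k in s])
    for q in ("bar_80","bar_52","bar_108","binder_seat"):
        print(q,[(np.round(o["centre"]).tolist(),round(o["score"],2)) for o in r.find_in(s,q)])
    cv2.imwrite(f"pics/{n}1.png",s["frame"][:,:,::-1])
pickle.dump(d,open("s1.pkl","wb"))
E
```

```text
0.011 {'clock': 0.0, 'q': array([-1.1132087 ,  0.68999156, -0.19451542,  1.56633721,  0.15732429,
        0.90250227, -0.21509754]), 'qd': array([-1.30753609e-04,  4.32748368e-04, -9.44337334e-04,  5.91327459e-04,
       -3.30232226e-04, -9.39759582e-04, -2.63088053e-05]), 'joint_torque': array([-9.82863821e-05, -5.27557826e+01, -1.26710996e+00, -1.53426147e+01,
       -5.27177565e-02,  6.64221647e-03,  1.74290831e-04]), 'tool_pos': array([0.25680745, 0.56913183, 0.24890715]), 'eef_rot': array([ 8.39976664e-01,  5.42621740e-01, -7.30763539e-04,  5.62108345e-04]), 'contact_force': array([-0.62348075,  0.61293969,  0.06566259]), 'moment': array([-0.01736419, -0.0376655 , -0.01380222]), 'opening': 1.000927694370117}
top [[523.2000503847567, 0.0, 278.6468568266469], [0.0, 523.2000503847567, 209.88921833785605], [0.0, 0.0, 1.0]] [[0.0269, 0.9976, -0.0644, 0.409], [-0.9996, 0.0274, 0.0062, 0.0103], [0.008, 0.0642, 0.9979, 1.1061], [0.0, 0.0, 0.0, 1.0]] ['frame', 'K', 'T', 'shot']
bar_80 [([230.0, 230.0], 0.85), ([291.0, 364.0], 0.78), ([127.0, 216.0], 0.62), ([171.0, 204.0], 0.56)]
bar_52 
[... 159 characters left out ...]
.0, 216.0], 0.62), ([171.0, 204.0], 0.56)]
binder_seat [([180.0, 354.0], 0.96)]
side [[483.61056934199325, 0.0, 276.65653376192006], [0.0, 483.61056934199325, 208.82811520721745], [0.0, 0.0, 1.0]] [[-0.3382, -0.7874, 0.5154, 0.9834], [0.941, -0.277, 0.1943, 0.192], [-0.0103, 0.5507, 0.8347, 0.8502], [0.0, 0.0, 0.0, 1.0]] ['frame', 'K', 'T', 'shot']
bar_80 [([218.0, 329.0], 0.77), ([138.0, 228.0], 0.75), ([310.0, 312.0], 0.69), ([272.0, 341.0], 0.59)]
bar_52 [([218.0, 329.0], 0.77), ([138.0, 228.0], 0.75), ([310.0, 312.0], 0.69), ([272.0, 341.0], 0.59)]
bar_108 [([218.0, 329.0], 0.77), ([138.0, 228.0], 0.75), ([310.0, 312.0], 0.69), ([272.0, 341.0], 0.59)]
binder_seat [([222.0, 195.0], 0.71)]
```

Run:
```python
import cv2
a=cv2.imread("pics/top1.png")[70:350,140:440]
cv2.imwrite("pics/top1c.png",cv2.resize(a,None,fx=2.14,fy=2.14,interpolation=cv2.INTER_CUBIC))
```

```text
(no output)
```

View pics/top1c.png

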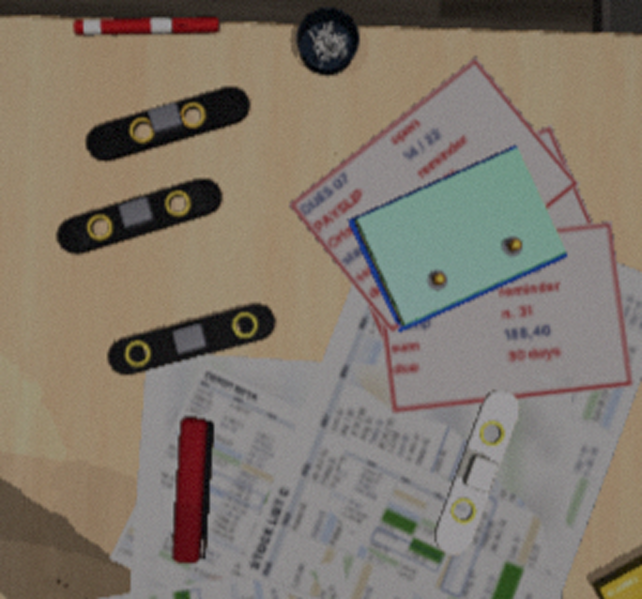

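View pics/side1.png

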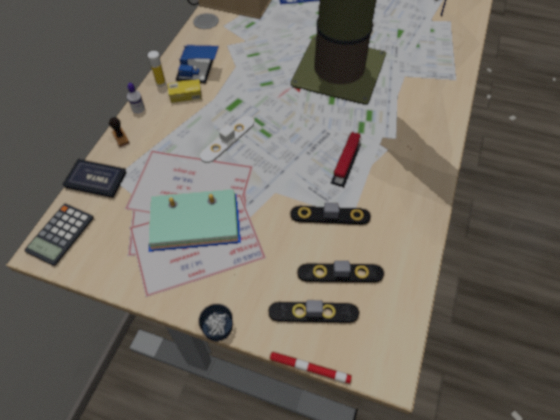

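Candidates in the crop: the bar with holes at (142,130)/(193,115) is 53 px apart, so bar_52. The bar with holes at (99,227)/(178,203) is 83 px apart, so bar_80. The bar with holes at (137,353)/(245,324) is 112 px apart, so bar_108. The white one at (477,472) is a look-alike. The posts at (438,279)/(513,244) are 83 px apart and match the middle bar. I'll confirm this metrically and with an enlarged crop.

```bash
cat > h.py <<'E'
import numpy as np
def ray(s,px):
    K,T=s["K"],s["T"]; v=np.array([(px[0]-K[0,2])/K[0,0],-(px[1]-K[1,2])/K[1,1],-1])
    return T[:3,3],T[:3,:3]@v
def rayfish(s,px):
    K,T=s["K"],s["T"]; a=np.array([px[0]-K[0,2],px[1]-K[1,2]]); n=np.linalg.norm(a)+1e-9; th=n/K[0,0]
    v=np.array([a[0]/n*np.sin(th),-a[1]/n*np.sin(th),-np.cos(th)]); return T[:3,3],T[:3,:3]@v
def at(s,px,z,f=ray):
    o,d=f(s,px); return o+d*(z-o[2])/d[2]
def proj(s,p,fish=False):
    K,T=s["K"],s["T"]; c=T[:3,:3].T@(np.asarray(p)-T[:3,3]); x=np.array([c[0],-c[1],-c[2]])
    if fish:
        n=np.hypot(x[0],x[1])+1e-9; th=np.arctan2(n,x[2]); return K[0,0]*th*x[:2]/n+K[:2,2]
    return K[0,0]*x[:2]/x[2]+K[:2,2]
E
python3 - <<'E'
import pickle,cv2,numpy as np
from h import *
d=pickle.load(open("s1.pkl","rb"))
for n in ("top","side"):
    s=d[n]; f=s["frame"]; hsv=cv2.cvtColor(f,cv2.COLOR_RGB2HSV)
    m=((hsv[...,0]>14)&(hsv[...,0]<32)&(hsv[...,1]>110)&(hsv[...,2]>50)).astype(np.uint8)
    m=cv2.morphologyEx(m,cv2.MORPH_CLOSE,np.ones((5,5)))
    k,l,st,c=cv2.connectedComponentsWithStats(m)
    for i in range(1,k):
        if 10<st[i,4]<400:
            zz=[0.012,0.045]
            print(n,c[i].round(1),st[i].tolist(),[at(s,c[i],z)[:2].round(4).tolist() for z in zz])
f=d["top"]["frame"][100:260,160:400,::-1]
cv2.imwrite("pics/c2.png",cv2.resize(f,None,fx=3.3,fy=3.3,interpolation=cv2.INTER_CUBIC))
E
```

```text
top [229.9 123.3] [224, 118, 12, 12, 84] [[0.6603, 0.1116], [0.6527, 0.1085]]
top [205.1 130.6] [200, 125, 12, 12, 79] [[0.6431, 0.1635], [0.636, 0.1589]]
top [222.8 164.7] [217, 159, 13, 13, 91] [[0.5715, 0.1237], [0.5666, 0.1203]]
top [186.1 176. ] [180, 170, 13, 13, 92] [[0.5456, 0.1998], [0.5415, 0.1941]]
top [380.3 184.1] [378, 182, 6, 5, 22] [[0.5397, -0.2089], [0.5357, -0.2023]]
top [344.8 200. ] [343, 198, 5, 5, 23] [[0.5041, -0.1349], [0.5013, -0.1305]]
top [254.2 221.5] [248, 216, 13, 12, 93] [[0.4538, 0.0541], [0.4525, 0.0527]]
top [203.9 234.8] [198, 229, 13, 13, 98] [[0.4232, 0.158], [0.4228, 0.1536]]
top [470. 254.] [465, 252, 9, 6, 23] [[0.3981, -0.3989], [0.3984, -0.3866]]
top [370.2 271.9] [365, 267, 11, 11, 34] [[0.3555, -0.1907], [0.3571, -0.1846]]
top [355.7 308. ] [351, 303, 11, 11, 35] [[0.2801, -0.1616], [0.284, -0.1564]]
top [475.9 352.9] [470, 347, 16, 16, 91] [[0.1949, -0.4118], [0.2013, -0.399]]
side [158.4  74.8] [152, 66, 13, 19, 155] [[0.1804, -0.4263], [0.212, -0.402]]
side [114.1 132.2] [113, 130, 3, 5, 12] [[0.3902, -0.4328], [0.4135, -0.4082]]
side [121.8 139.5] [117, 132, 11, 14, 65] [[0.4043, -0.4042], [0.4271, -0.3808]]
side [211.1 198.1] [210, 195, 4, 7, 20] [[0.4863, -0.1429], [0.5058, -0.1297]]
side [171.6 201.8] [170, 199, 4, 7, 20] [[0.5226, -0.2174], [0.5408, -0.2013]]
side [304.  212.3] [297, 207, 15, 12, 140] [[0.4551, 0.0531], [0.4759, 0.0586]]
side [356.4 214.4] [350, 209, 14, 12, 142] [[0.4243, 0.1563], [0.4463, 0.1577]]
side [319.7 270.5] [313, 265, 14, 14, 114] [[0.5716, 0.1225], [0.5878, 0.1252]]
side [361.2 271. ] [354, 265, 15, 14, 132] [[0.5461, 0.1974], [0.5633, 0.1972]]
side [298.7 309.6] [292, 303, 14, 15, 112] [[0.6599, 0.1094], [0.6727, 0.1126]]
side [329.3 310.6] [322, 304, 14, 15, 103] [[0.6431, 0.1625], [0.6565, 0.1637]]
```

View pics/c2.png

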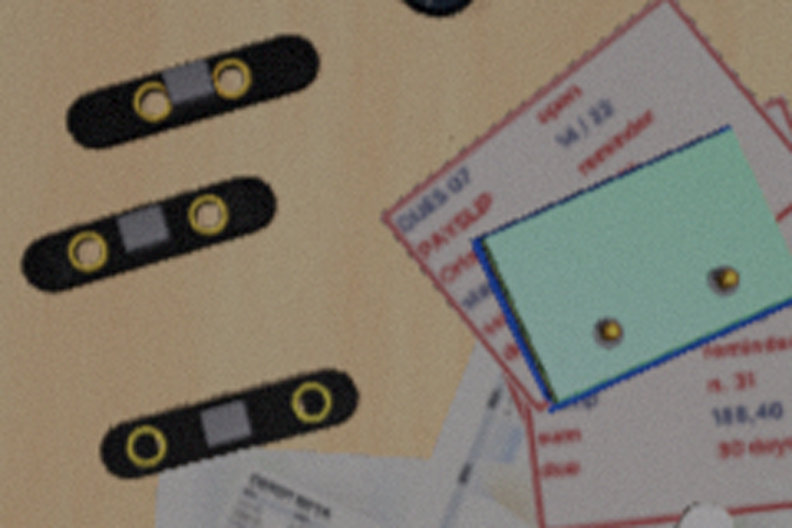

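The picture confirms it. The middle bar has holes at about (88,251)/(208,214) in the crop, which works out to 79.8 mm apart, so it is bar_80. Its centre is (0.5587,0.161) with yaw 18.8°. The posts at (608,331)/(723,279) centre on (0.519,-0.167) with yaw 25.7°.

>>> move_arm(targets=[[[0,0,-0.14,0.03,-0.04,0,0.6],[0,0,-0.14,0.03,-0.04,0,0.6],[0,0,-0.14,0.03,-0.04,0,0.6],[0,0,-0.14,0.03,-0.04,0,0.6],[0,0,-0.14,0.03,-0.04,0,0.6]]], force=25)

```text
clock: 1.0
tool_pos: [0.4016, 0.3737, 0.2502]
eef_rot: [0.976, 0.217, 0.002, -0.005]
contact_force: [0.4, 0.6, 0.2]
opening: 0.607
```

>>> move_arm(targets=[[[0,0,0,0.03,-0.04,0,0.6],[0,0,0,0.03,-0.04,0,0.6],[0,0,0,0.03,-0.04,0,0.6],[0,0,0,0.03,-0.04,0,0.6],[0,0,0,0,0,0,0.6]]])

```text
clock: 1.5
tool_pos: [0.5261, 0.2046, 0.2514]
eef_rot: [0.978, 0.21, 0.004, -0.003]
contact_force: [-0.9, -0.7, 0.0]
opening: 0.596
```

>>> move_arm(targets=[[[0,0,-0.06,0.018,-0.024,-0.03,0.6],[0,0,-0.035,0.015,-0.02,-0.04,0.6],[0,0,0,0,0,-0.03,0.6],[0,0,0,0,0,0,0.6]]])

```text
clock: 1.9
tool_pos: [0.5628, 0.1591, 0.1507]
eef_rot: [0.987, 0.16, 0.008, -0.004]
contact_force: [-0.6, -0.0, -0.0]
opening: 0.598
```

Run:
```python
from plant import r
import cv2,numpy as np,pickle
from h import *
from scipy.spatial.transform import Rotation as R
st=r.get_state(); Rm=R.from_quat(st["eef_rot"]).as_matrix()
print(st["tool_pos"],Rm.round(3).tolist(),np.degrees(np.arctan2(Rm[1,0],Rm[0,0])))
s=r.snapshot("wrist"); pickle.dump(s,open("w1.pkl","wb")); print(s["K"].tolist(),s["T"].round(4).tolist())
f=s["frame"].copy()
hsv=cv2.cvtColor(f,cv2.COLOR_RGB2HSV)
m=((hsv[...,0]>14)&(hsv[...,0]<32)&(hsv[...,1]>120)&(hsv[...,2]>50)).astype(np.uint8)
m=cv2.morphologyEx(m,cv2.MORPH_CLOSE,np.ones((5,5)))
k,l,q,c=cv2.connectedComponentsWithStats(m)
for i in range(1,k):
    if 40<q[i,4]: print(c[i].round(1),q[i].tolist(),at(s,c[i],.012,rayfish).round(4))
for p in [(.5715,.1232,.012),(.5458,.1988,.012),(.5587,.161,.038)]:
    cv2.drawMarker(f,tuple(int(v) for v in proj(s,p,True).round()),(255,0,255),cv2.MARKER_CROSS,10,1)
cv2.imwrite("pics/w1.png",f[:,:,::-1])
```

```text
[0.56275709 0.15907179 0.15066735] [[0.949, 0.315, 0.015], [0.315, -0.949, 0.01], [0.018, -0.005, -1.0]] 18.36411464969544
[[325.19226210127806, 0.0, 280.3649237072741], [0.0, 325.19226210127806, 208.42133236126364], [0.0, 0.0, 1.0]] [[0.9494, -0.2938, -0.1112, 0.536], [0.3136, 0.9064, 0.2829, 0.2343], [0.0177, -0.3035, 0.9527, 0.2854], [0.0, 0.0, 0.0, 1.0]]
[274.7 152.4] [260, 138, 30, 29, 355] [0.5478 0.1988 0.012 ]
[131.4 157.1] [119, 144, 25, 27, 277] [0.4249 0.1578 0.012 ]
[362.5 225.5] [349, 213, 27, 25, 308] [0.6451 0.1608 0.012 ]
[276.1 240.3] [263, 228, 27, 25, 280] [0.5738 0.1229 0.012 ]
[142.6 265.2] [131, 254, 24, 23, 248] [0.4553 0.054  0.012 ]
[156.8 328.8] [149, 303, 21, 53, 573] [ 0.4812 -0.0227  0.012 ]
[404.1 329.1] [392, 303, 21, 53, 569] [0.7462 0.0601 0.012 ]
[358.9 374.6] [182, 354, 306, 33, 2367] [ 0.7256 -0.0192  0.012 ]
```

View pics/w1.png

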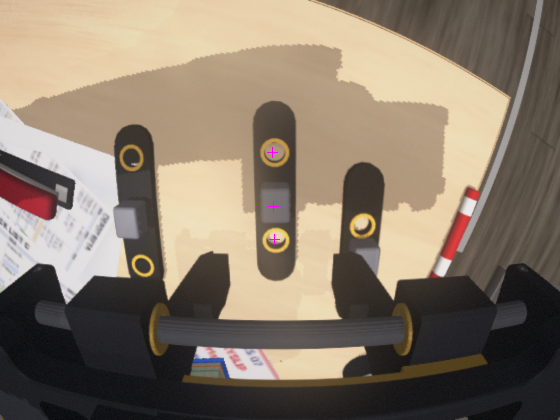

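The wrist view agrees with the top view to within 2 mm: the holes of the middle bar are at (275,152) and (276,240). Descending.

>>> move_arm(targets=[[[-0.01,0.015,0.01,-0.003,0.002,-0.03,0.6],[0,0,0,0,0,-0.03,0.6],[0,0,0,0,0,-0.03,0.6],[0,0,0,0,0,-0.015,0.6],[0,0,0,0,0,0,0.6]]])

```text
clock: 2.45
tool_pos: [0.5665, 0.1688, 0.0543]
eef_rot: [0.986, 0.168, 0.01, -0.003]
contact_force: [0.3, 0.6, -0.1]
opening: 0.599
```

>>> move_arm(targets=[[[-0.01,0.019,-0.005,-0.0065,-0.008,0,0.6],[0,0,0,0,0,0,0.6]]])

```text
clock: 2.65
tool_pos: [0.561, 0.1614, 0.0572]
eef_rot: [0.986, 0.165, 0.001, 0.0]
contact_force: [-0.0, -0.1, -0.2]
opening: 0.601
```

>>> move_arm(targets=[[[0,0,0,-0.001,0,-0.015,0.6],[0,0,0,0,0,-0.013,0.6],[0,0,0,0,0,0,0.6]]])

```text
clock: 2.95
tool_pos: [0.5618, 0.1618, 0.03]
eef_rot: [0.986, 0.165, 0.004, -0.0]
contact_force: [-0.2, -0.8, -0.0]
opening: 0.601
```

Close enough; down 3 mm, then close on the grip.

>>> move_arm(targets=[[[0,0.007,0,-0.0015,-0.001,-0.003,0.6],[0,0,0,0,0,0,0.35],[0,0,0,0,0,0,0.2],[0,0,0,0,0,0,0.15],[0,0,0,0,0,0,0.15]]])

```text
clock: 3.45
tool_pos: [0.5601, 0.1606, 0.0263]
eef_rot: [0.986, 0.165, -0.0, -0.001]
contact_force: [0.4, -0.5, -1.0]
opening: 0.269
```

>>> move_arm(targets=[[[0,0,0,0,0,0,0.1],[0,0,0,0,0,0.02,0.1],[0,0,0,0,0,0.03,0.1],[0,0,0,0,0,0.03,0.1],[0,0,0,0,0,0,0.1]]])

```text
clock: 3.95
tool_pos: [0.5586, 0.1603, 0.1076]
eef_rot: [0.986, 0.165, -0.002, -0.001]
contact_force: [0.4, 0.7, -1.9]
opening: 0.27
```

Held: the opening is 23.8 mm and the weight shows on the wrist. Carrying it over.

>>> move_arm(targets=[[[0,0,0.03,-0.003,-0.025,0.03,0.1],[0,0,0.03,-0.005,-0.04,0,0.1],[0,0,0.03,-0.005,-0.04,0,0.1],[0,0,0.03,-0.005,-0.04,0,0.1],[0,0,0,-0.005,-0.04,0,0.1]]])

```text
clock: 4.45
tool_pos: [0.5341, -0.02, 0.1363]
eef_rot: [0.972, 0.234, -0.001, -0.004]
contact_force: [0.8, -1.1, -2.1]
opening: 0.269
```

>>> move_arm(targets=[[[0,0,0,-0.005,-0.04,0,0.1],[0,0,0,-0.005,-0.04,0,0.1],[0,0,0,-0.005,-0.03,0,0.1],[0,0,0,0,-0.015,0,0.1],[0,0,0,0,0,0,0.1]]])

```text
clock: 4.95
tool_pos: [0.5132, -0.1581, 0.1321]
eef_rot: [0.973, 0.229, -0.005, -0.003]
contact_force: [0.7, -0.2, -1.3]
opening: 0.268
```

>>> move_arm(targets=[[[0,0,0,0.003,-0.005,-0.02,0.1],[0,0,0,0.003,-0.004,-0.01,0.1],[-0.004,-0.011,-0.014,0,0,0,0.1],[0,0,0,0,0,0,0.1]]])

```text
clock: 5.35
tool_pos: [0.5192, -0.1631, 0.0998]
eef_rot: [0.975, 0.223, -0.0, -0.002]
contact_force: [-0.3, -0.1, -1.0]
opening: 0.272
```

```bash
cat > look.py <<'E'
from plant import r
import cv2,numpy as np,pickle,sys
from h import *
from scipy.spatial.transform import Rotation as R
tag=sys.argv[1]
st=r.get_state(); Rm=R.from_quat(st["eef_rot"]).as_matrix(); p=st["tool_pos"]
print(p.round(4),Rm[:,2].round(4),np.degrees(np.arctan2(Rm[1,0],Rm[0,0])).round(2))
z=p[2]-.0263+.012
for n in ("top","side","wrist"):
    s=r.snapshot(n); pickle.dump(s,open(f"{tag}_{n}.pkl","wb")); f=s["frame"]; fi=n=="wrist"
    hsv=cv2.cvtColor(f,cv2.COLOR_RGB2HSV)
    m=((hsv[...,0]>14)&(hsv[...,0]<32)&(hsv[...,1]>110)&(hsv[...,2]>50)).astype(np.uint8)
    m=cv2.morphologyEx(m,cv2.MORPH_CLOSE,np.ones((5,5)))
    k,l,q,c=cv2.connectedComponentsWithStats(m)
    for i in range(1,k):
        w=at(s,c[i],z,rayfish if fi else ray)
        if q[i,4]>10 and np.hypot(*(w-p)[:2])<.08: print(n,c[i].round(1),q[i].tolist(),w.round(4),at(s,c[i],.045,rayfish if fi else ray).round(4))
T,S,W=[pickle.load(open(f"{tag}_{n}.pkl","rb"))["frame"] for n in ("top","side","wrist")]
a=cv2.resize(T[150:250,310:430],(400,333),interpolation=cv2.INTER_CUBIC)
b=cv2.resize(S[145:245,130:250],(400,333),interpolation=cv2.INTER_CUBIC)
w=cv2.resize(W[100:310,90:470],(400,221),interpolation=cv2.INTER_AREA)
w2=cv2.resize(W[110:276,180:380],(400,332),interpolation=cv2.INTER_CUBIC)[:221]
cv2.imwrite(f"pics/{tag}.png",np.vstack([np.hstack([a,b]),np.hstack([w,w2])])[:,:,::-1])
E
python3 look.py a
```

```text
[ 0.5192 -0.1631  0.0998] [-0.0013  0.003  -1.    ] 25.78
top [345.3 198.4] [339, 192, 14, 14, 148] [ 0.5009 -0.126   0.0855] [ 0.5046 -0.1314  0.045 ]
side [172.9 169.3] [171, 164, 5, 11, 41] [ 0.491  -0.2148  0.0855] [ 0.4649 -0.2363  0.045 ]
side [197.4 176.8] [195, 175, 5, 5, 12] [ 0.4918 -0.1602  0.0855] [ 0.4658 -0.1788  0.045 ]
side [210.8 183.9] [204, 180, 15, 11, 87] [ 0.4989 -0.1279  0.0855] [ 0.4733 -0.1448  0.045 ]
side [210.7 197.5] [209, 191, 5, 11, 28] [ 0.5289 -0.1147  0.0855] [ 0.5048 -0.131   0.045 ]
wrist [280.4 189.3] [255, 167, 52, 50, 1262] [ 0.5023 -0.1255  0.0855] [ 0.5068 -0.1349  0.045 ]
wrist [207.9 333.3] [202, 306, 15, 54, 435] [ 0.5014 -0.2231  0.0855] [ 0.5058 -0.259   0.045 ]
wrist [352.8 333.1] [345, 306, 14, 54, 442] [ 0.579  -0.1856  0.0855] [ 0.6044 -0.2112  0.045 ]
wrist [265.  318.4] [261, 317, 9, 4, 30] [ 0.5269 -0.1968  0.0855] [ 0.5382 -0.2254  0.045 ]
wrist [295.  318.4] [291, 317, 9, 4, 30] [ 0.5422 -0.1894  0.0855] [ 0.5576 -0.2161  0.045 ]
```

View pics/a.png

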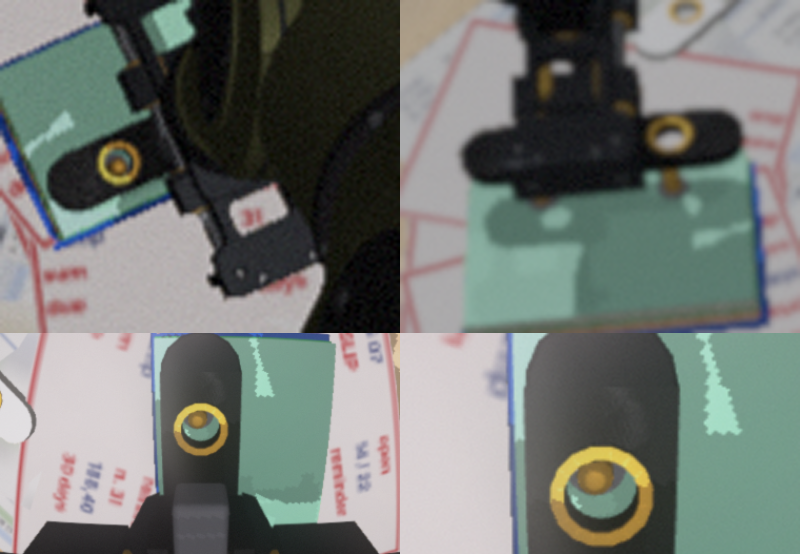

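The left post shows through the left hole in the top crop (118,163) and the wrist crop (597,478), a little off centre. The right side is hidden by the arm. I'll work out the offset.

Run:
```python
import pickle,numpy as np
from h import *
W=pickle.load(open("a_wrist.pkl","rb"));T=pickle.load(open("a_top.pkl","rb"));S=pickle.load(open("a_side.pkl","rb"))
for z in(.045,.052): print(z,at(W,(278.7,182.5),z,rayfish).round(4),at(T,(345.4,198.9),z).round(4))
# side: posts tips visible under the bar; crops
for px in ((130+540/3.333-120,145+200/3.333),(130+272/3.333,145+180/3.333)): print(px,at(S,px,.045).round(4))
```

```text
0.045 [ 0.5041 -0.1315  0.045 ] [ 0.5035 -0.1316  0.045 ]
0.052 [ 0.5034 -0.13    0.052 ] [ 0.5029 -0.1307  0.052 ]
(172.016201620162, 205.00600060006002) [ 0.5474 -0.197   0.045 ]
(211.6081608160816, 199.005400540054) [ 0.5075 -0.1278  0.045 ]
```

>>> move_arm(targets=[[[0,0,0,0.002,-0.005,0,0.1],[0,0,0,0,0,-0.012,0.1],[0,0,0,0,0,0,0.1]]])

```text
clock: 5.8
tool_pos: [0.5231, -0.1687, 0.0889]
eef_rot: [0.975, 0.224, 0.002, -0.001]
contact_force: [0.1, -0.1, -2.4]
opening: 0.265
```

```bash
python3 look.py b | grep -v side
```

```text
[ 0.5231 -0.1687  0.0889] [ 0.0029  0.002  -1.    ] 25.85
top [347.2 197. ] [341, 191, 13, 13, 142] [ 0.5047 -0.1311  0.0746] [ 0.5074 -0.1352  0.045 ]
wrist [280.7 190. ] [255, 167, 52, 50, 1120] [ 0.5065 -0.1316  0.0746] [ 0.5101 -0.1385  0.045 ]
wrist [207.9 333.3] [202, 306, 15, 54, 441] [ 0.5055 -0.2292  0.0746] [ 0.5088 -0.2555  0.045 ]
wrist [352.7 332.8] [344, 306, 15, 54, 445] [ 0.5833 -0.1916  0.0746] [ 0.6021 -0.2104  0.045 ]
wrist [265.1 318.5] [261, 317, 9, 4, 31] [ 0.5312 -0.2029  0.0746] [ 0.5396 -0.2239  0.045 ]
wrist [295.1 318.5] [291, 317, 9, 4, 31] [ 0.5465 -0.1955  0.0746] [ 0.558  -0.2151  0.045 ]
```

View pics/b.png

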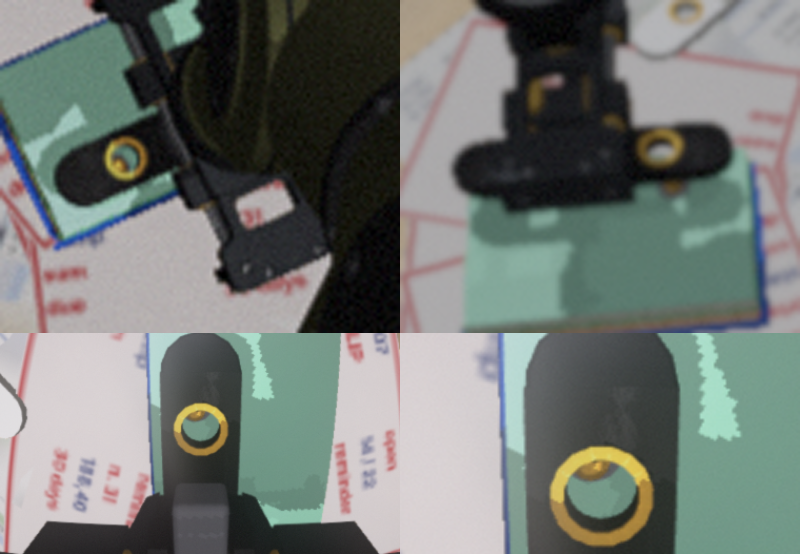

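Slight overshoot: in the top crop the post sits at (116,167) and the hole at (124,158). The target TCP stays at (0.521,-0.168).

>>> move_arm(targets=[[[0,0.003,0,-0.002,0.001,-0.004,0.1],[0,0,0,0,0,-0.004,0.1],[0,0,0,0,0,0,0.1]]])

```text
clock: 6.25
tool_pos: [0.5216, -0.1678, 0.0815]
eef_rot: [0.975, 0.224, 0.001, -0.001]
contact_force: [0.2, 0.3, -1.3]
opening: 0.265
```

```bash
python3 look.py c | grep -v side | head -3
```

```text
[ 0.5216 -0.1678  0.0815] [ 0.0017  0.0014 -1.    ] 25.84
top [346.3 198.1] [340, 192, 14, 13, 140] [ 0.5033 -0.1305  0.0672] [ 0.5053 -0.1335  0.045 ]
wrist [280.4 189.2] [255, 167, 52, 50, 1272] [ 0.5043 -0.13    0.0672] [ 0.5068 -0.1352  0.045 ]
```

View pics/c.png

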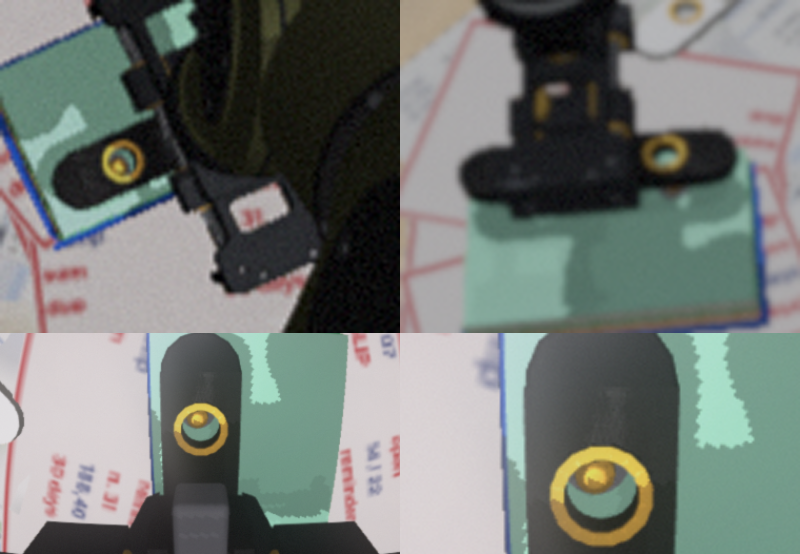

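The left post is inside the hole in all views, offset by no more than about 1 mm. Lowering gently.

>>> move_arm(targets=[[[0,0,0,-0.0005,-0.0005,-0.004,0.1],[0,0,0,0,0,-0.004,0.1],[0,0,0,0,0,0,0.1]]])

```text
clock: 6.7
tool_pos: [0.5217, -0.1685, 0.0736]
eef_rot: [0.975, 0.224, 0.002, -0.0]
contact_force: [-0.8, -0.2, -1.5]
opening: 0.267
```

>>> move_arm(targets=[[[0,0.003,0,-0.0005,0.0005,-0.004,0.1],[0,0,0,0,0,-0.004,0.1],[0,0,0,0,0,0,0.1]]])

```text
clock: 7.0
tool_pos: [0.5211, -0.168, 0.0648]
eef_rot: [0.975, 0.223, 0.0, -0.001]
contact_force: [-0.2, 0.8, -0.9]
opening: 0.27
```

>>> move_arm(targets=[[[0,0,0,0,0,-0.003,0.1],[0,0,0,0,0,-0.003,0.1],[0,0,0,0,0,0,0.1]]])

```text
clock: 7.3
tool_pos: [0.5211, -0.1679, 0.0581]
eef_rot: [0.975, 0.224, -0.0, -0.001]
contact_force: [-0.3, 0.3, -2.6]
opening: 0.271
```

About 2 mm to go.

>>> move_arm(targets=[[[0,0,0,0,0,-0.002,0.1],[0,0,0,0,0,0,0.1]]])

```text
clock: 7.5
tool_pos: [0.5214, -0.168, 0.0563]
eef_rot: [0.975, 0.224, 0.0, -0.0]
contact_force: [0.4, -0.2, -1.0]
opening: 0.27
```

>>> move_arm(targets=[[[0,0,0,0,0,-0.0015,0.1],[0,0,0,0,0,0,0.1]]])

```text
clock: 7.7
tool_pos: [0.5216, -0.168, 0.0567]
eef_rot: [0.975, 0.224, 0.001, -0.0]
contact_force: [0.0, 1.3, -1.4]
opening: 0.269
```

It has stopped at seat height. Releasing and backing off.

>>> move_arm(targets=[[[0,0,0,0,0,0,0.4],[0,0,0,0,0,0,0.6],[0,0,0,0,0,0,0.6],[0,0,0,0,0,0.02,0.6],[0,0,0,0,0,0.04,0.6]]])

```text
clock: 8.2
tool_pos: [0.5189, -0.1672, 0.1137]
eef_rot: [0.975, 0.224, -0.003, -0.002]
contact_force: [0.7, -0.5, 0.1]
opening: 0.599
```

>>> move_arm(targets=[[[0,0,0,0,0,0.04,0.6],[0,0,0,-0.02,0.03,0.04,0.6],[0,0,0,-0.03,0.04,0.02,0.6],[0,0,0,-0.03,0.04,0,0.6],[0,0,0,-0.03,0.04,0,0.6]]])

```text
clock: 8.7
tool_pos: [0.4153, -0.0231, 0.2172]
eef_rot: [0.976, 0.217, 0.005, 0.001]
contact_force: [0.6, 1.5, -0.4]
opening: 0.604
```

>>> move_arm(targets=[[[0,0,0,-0.01,0.045,0,0.6],[0,0,0,0,0.045,0,0.6],[0,0,0,0,0.045,0,0.6],[0,0,0,0,0,0,0.6]]])

```text
clock: 9.1
tool_pos: [0.3991, 0.1215, 0.2182]
eef_rot: [0.975, 0.221, 0.005, 0.0]
contact_force: [0.1, 0.8, 0.3]
opening: 0.597
```

```bash
python3 look.py d
python3 - <<'E'
import pickle,cv2,numpy as np
from h import *
T=pickle.load(open("d_top.pkl","rb"));S=pickle.load(open("d_side.pkl","rb"))
a=cv2.resize(T["frame"][140:260,310:430],(390,390),interpolation=cv2.INTER_CUBIC)
b=cv2.resize(S["frame"][150:250,140:240],(390,390),interpolation=cv2.INTER_CUBIC)
cv2.imwrite("pics/d.png",np.hstack([a,b])[:,:,::-1])
E
```

```text
[0.3991 0.1215 0.2182] [ 0.0093  0.0021 -1.    ] 25.54
side [374.4 113. ] [371, 105, 8, 16, 68] [0.3264 0.1397 0.2039] [0.1648 0.1268 0.045 ]
wrist [317.5 156.5] [306, 145, 24, 24, 246] [0.3905 0.1749 0.2039] [0.4186 0.16   0.045 ]
wrist [300.7 248.6] [290, 239, 22, 20, 219] [0.4038 0.1299 0.2039] [0.4463 0.0667 0.045 ]
```

View pics/d.png

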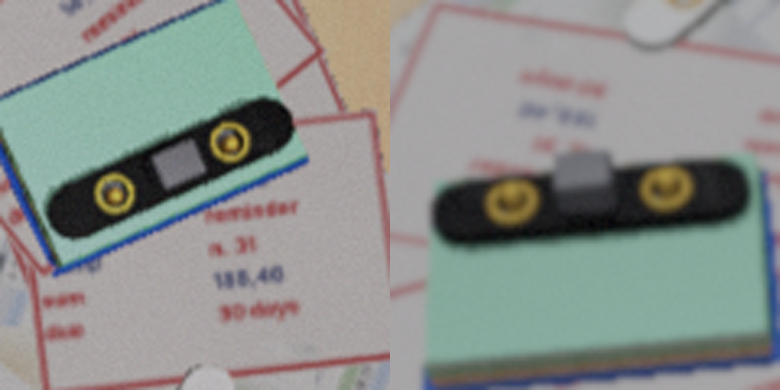

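Both posts stand in both holes, in the top crop at (115,192)/(230,141) and the side crop at (512,200)/(667,187). There is no gap under the bar, and the gripper is clear.

```bash
python3 -c "
from plant import r
print(r.finish_job())"
```

```text
the job is handed in; nothing more can be done
None
```

The original top bar is now on the binder and released, and the job is handed in; the robot's clock read about 9 s.

I chose the middle black bar because its holes measured 79.8 mm apart, against about 80 mm for the posts. I left the other two black bars and the white look-alike alone, though I did not re-measure them at the end.

- **Final pictures:** the top and side views show both brass posts standing in both holes. The bar looks flat on the cards with no visible gap, and the arm is clear of everything.
- **Forces:** the readings stayed within about 3 N throughout.
- **Not measured:** the right-hand post was hidden by the arm while lowering, so I saw its fit only after letting go. I judged flatness from the pictures and from the tool stopping at the expected seat height, 56.5 mm.
- **Disagreement:** the cameras differed by about 2 mm on positions, within their stated calibration.

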